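# Cover the sample chamber and set its purge valve

## Task

First slide the flat cover fully shut over the sample chamber. Then use the crank handle to screw the valve wheel clockwise until it reaches its stop, and back it off exactly two full turns from there; finish while still gripping the crank handle at that setting, with the cover shut and the things around the station left where they stand.

Things in the scene. Friction and masses are not known exactly. Their poses are not given: they have to be found in the camera images.
- purge_station: fixed aluminium plate 130 x 360 x 10 mm (x, y, z) with an open grey sample chamber (110 x 100 mm, 55 mm high, centre y = +30 mm), guide rails along y for its cover (tops at z = 65 mm, y = -22 to +168 mm) and, at y = -115 mm, a steel valve with upright stem. Origin: centre of the plate's underside, on the worktop; x away from the robot, y to the left, z up, yaw within 0.3 rad
- cover (a joint): the slide of the white flat cover (100 x 100 x 5 mm, top at z = 61 mm): 0 = fully shut over the chamber, against its end stop; positive = open, moved that many metres along the station's +y (left); up to 0.085 m; about 2 N moves it and it stays where it is left
- cover_pull (a point): middle of the black upright bar pull in the centre of the cover: 60 mm long along the station's x, 12 mm thick along y, 30 mm high, from z = 61 to 91 mm; the point is at z = 76 mm
- valve_wheel (a joint): angle of the valve wheel in rad: 0 = screwed in to its rigid stop (closed); grows as it is turned anticlockwise seen from above (opening); one turn = 6.283, a stop also at 19 rad. It starts 1.5 to 5 rad open. A steady drag of about 0.12 Nm (about 3 N at the handle); it stays where it is left
- valve_axis (a point): a fixed point on the upright axis of the valve wheel, level with the middle of the crank handle (z = 110 mm). The wheel is black, 101 mm over its rim, rim 11 mm thick with its middle at z = 78 mm, hub top at z = 86 mm
- crank_handle: the upright round black crank handle on the wheel's rim, 45 mm from the wheel's axis: 18 mm in diameter, its thick part from z = 92 to 124 mm, top at z = 130 mm; it spins freely about its own upright axis, so it can be led round in a circle by a gripper that keeps its own direction. Origin on the handle's axis at z = 78 mm; z up
- handle_grip (a point): middle of the crank handle, on its axis, at z = 110 mm: the point to grip
- vial: bystander: brown bottle with a white cap, 22 x 24 x 47 mm, beyond the station; origin at the centre of its underside
- specimen_cup: bystander: white cup with an orange lid, 63 mm wide, 71 mm high, beyond the station towards the right; origin at the centre of its underside
- tape: bystander: roll of tape lying flat, 96 mm across, 25 mm high, to the left of the station; origin at the centre of its underside

How it is judged:
On the way, in this order (a step that is already met when the one before it is completed fails the run):
1. the cover is slid fully shut over the chamber (value of joint cover below 0.004 m), for 0.2 s.
2. with the cover shut, the valve wheel is screwed in to its stop (value of joint valve_wheel below 0.08 rad and value of joint cover below 0.004 m), for 0.1 s.
At the end, for the whole second after the job is handed in: The cover is within 4 mm of fully shut; the valve wheel stands still, two turns (12.57 rad) open from its stop within 0.26 rad (15 degrees); the fingers are gripping the crank handle (more than 3 N, grasp point within 30 mm of the handle's middle) (value of joint cover below 0.004 m and value of joint valve_wheel between 12.306 and 12.826 rad and velocity of joint valve_wheel between -0.1 and 0.1 rad/s and contact force between the fingers and crank_handle above 3 N and distance between the grasp point and handle_grip below 0.03 m); the arm keeps its last pose, push and grip.
It fails at once if the vial, the specimen cup or the tape is pushed more than 25 mm or knocked over (distance of any of vial, specimen_cup, tape from where it was at the start of the episode above 0.025 m or angle between any of vial, specimen_cup's own z axis and vertical above 0.6 rad).
It also fails if it takes over 61 s, if anything falls off the work surface, if the arm or the gripper's body presses on something with over 40 N, if the wrist force passes 120 N, or if a joint passes its speed limit or range.

## Robot

A 6-joint arm with a two-finger parallel gripper is mounted at the origin on a cart in front of the work surface, level with it; the furniture and walls round the work are solid. World frame = base frame: x ahead of the robot, y to its left, z up, the work surface at z = 0. Lengths are in m, angles in rad, forces in N, time in s.
With the tool pointing down it reaches from about 0.425 to 0.95 m from the base axis. Payload 3.5 kg.
Tool frame: the origin (TCP) lies on the centre line of the jaws, within the pads' length; the fingertips stand 14 mm ahead of it and the grasp point (between the pads) lies 5 mm behind it (ctrl.finger_overhang is the distance from the TCP to the fingertips, in m); z points along the fingers, y is the line along which they close (so a half turn about z gives the same grasp; the last joint's range is limited). The gripper opens to 85 mm and grips with 20 to 120 N. Pads are 22 mm wide; open, the fingers measure 114 mm over their backs; the gripper's body (76 mm by 85 mm) begins 54 mm behind the grasp point. The pads swing forward as they close: fully open they stand 13 mm farther back than shut.
Start: joints at [-1.273, 0.286, 1.577, -0, 1.279, -0.15], TCP at [0.292, -0.608, 0.245] pointing down, gripper open.
Joint ranges: [-2.77, 2.77], [-0.9, 2.22], [0.21, 2.48], [-1.53, 4.67], [0.24, 2.81], [-2.84, 2.84]. Speed limits (rad/s): [2.79, 2.79, 3.14, 3.14, 3.14, 3.14].

## Interface

Orientations are given as a unit quaternion [x, y, z, w].
In Python, from plant import ctrl gives the robot as it stands.
- The arm moves only by the tool send_rows, never from a script. Its argument "moves" is text: rows parted by semicolons, each of 7 numbers parted by spaces: the turn, a rotation vector about the tool's x, y, z in units of 360 degrees (1.0 is 360 degrees), then the shift along the tool's x, y, z in units of 20 cm (1.0 is 20 cm), then the gripper's target within -1 to 1 (fully open at 1, half-way at 0, shut at -1). A call has 1 to 12 rows; each row is the pose to reach, as a shift and turn from the pose commanded when the call began, along the tool's axes at that moment, turning the shorter way round; what a row does not reach only later rows make up. A row lasts 1/8 s, in which the tool goes at most 62.5 mm and 10.7 degrees, less where a joint would pass 70% of its speed; a pose out of reach is approached as far as the arm can. A call with a number of a shift or a turn outside -1 to 1 is refused whole. A call with a gripper value outside its range is refused whole. The fingers move at their own pace and stop on an object; "newtons" is the grip in N (left out, the last holds). Time passes only in rows, so rows that repeat a pose let the fingers close. It gives the time, the measured TCP pose, the force, the opening and the grip force at its end, in the units of the state.
- ctrl.get_state(): the state, without advancing time (a new reading comes with each control period).
- ctrl.read_camera(name): name is "scene" or "top" or "wrist"; returns a dict with "image" (400x640x3 uint8, red, green, blue), "fovy" (degrees; the focal length in pixels is half the picture's height over the tangent of half this angle, whatever the lens; pixels are square), "cx", "cy" (the principal point, pixels), "extrinsics" (4x4, takes a point from camera to world coordinates). Camera axes: x right, y up, looking along -z (the intrinsics and any distortion apply to the point x, -y, -z); pixel columns grow to the right and rows downward; lengths in m; the calibration is good to about 2 mm. A picture is of the moment at which its call begins. There is no depth.
- ctrl.sign_off(): hands the job in; it is judged then, once.
The state is a dict: "time": time; "qpos": joint angles; "dq": joint speeds; "joint_efforts": joint torques, N m; "eef_pos": TCP position; "tcp_rot": TCP orientation; "contact_force": force on the tool from outside, world axes, zero at the start; "wrist_torque": the same for the moment, N m; "opening": opening from 0.0 (shut) to 1.0 (fully open); "finger_force": force on a finger pad.
Only numpy, scipy, OpenCV 4.12 (cv2) and the standard library are available. Lean on these libraries where they do the work, as an engineer would, in place of code of your own. Each camera call takes 0.05 s, during which the arm holds its last target. There are 200 camera calls.

## Working session

There is one attempt and no reset: what is moved stays moved. The work goes in short steps, Python scripts to look and compute and a tool call to move; the robot and the scene stay as the last step left them, time stands still between calls to the robot, and variables do not carry over. Pictures are saved under pics/ and viewed, at most 10 in all, crops included, and the job is handed in when it is done.

Besides the shell and the picture viewer there is one more tool, called after ">>>" as a command line: name --argument value ..., lists and objects as JSON in quotes. send_rows: Moves the arm, as the interface text tells. Its arguments: {"type":"object","properties":{"moves":{"type":"string"},"newtons":{"type":"number"}},"required":["moves"]}

```bash
mkdir -p pics
cat > h.py <<'E'
import numpy as np, cv2
from plant import ctrl
from scipy.spatial.transform import Rotation as R
def cam(n):
    c=ctrl.read_camera(n); c['f']=200/np.tan(np.radians(c['fovy'])/2); return c
def ray(c,u,v):
    E=np.array(c['extrinsics']); d=np.array([(u-c['cx'])/c['f'],-(v-c['cy'])/c['f'],-1.]); return E[:3,3],E[:3,:3]@d
def onz(c,u,v,z):
    o,d=ray(c,u,v); return o+d*(z-o[2])/d[2]
def tri(c1,p1,c2,p2):
    A=[];b=[]
    S=np.zeros((3,3));t=np.zeros(3);rs=[ray(c1,*p1),ray(c2,*p2)]
    for o,d in rs:
        d=d/np.linalg.norm(d);P=np.eye(3)-np.outer(d,d);S+=P;t+=P@o
    x=np.linalg.solve(S,t);return x,[np.linalg.norm(np.cross(x-o,d/np.linalg.norm(d))) for o,d in rs]
def save(c,n): cv2.imwrite(f'pics/{n}.png',c['image'][:,:,::-1])
def st():
    s=ctrl.get_state(); np.set_printoptions(precision=4,suppress=True)
    for k in ['time','qpos','eef_pos','tcp_rot','contact_force','opening','finger_force']: print(k,np.array(s[k]))
    return s
def move(s,p,yaw=None):
    "shift in tool units to world point p"
    r=R.from_quat(s['tcp_rot']); return r.inv().apply(np.array(p)-s['eef_pos'])/0.2
E
python3 - <<'E'
from h import *
for n in ['scene','top']:
    c=cam(n); save(c,n+'0'); print(n,c['f'],c['cx'],c['cy'],np.array(c['extrinsics']).round(3).tolist())
s=st(); print(R.from_quat(s['tcp_rot']).as_matrix().round(3))
E
```

```text
scene 501.5049753634522 309.2824555009377 196.13448073367076 [[0.857, 0.255, -0.448, -0.1], [-0.515, 0.456, -0.725, -1.141], [0.02, 0.853, 0.522, 0.923], [0.0, 0.0, 0.0, 1.0]]
top 397.26205912226055 317.85065015475425 199.63606516889496 [[0.002, 0.987, -0.161, 0.378], [-1.0, 0.003, 0.012, -0.0], [0.012, 0.161, 0.987, 1.277], [0.0, 0.0, 0.0, 1.0]]
time 0.1
qpos [-1.273   0.2871  1.5781 -0.      1.2786 -0.15  ]
eef_pos [ 0.2921 -0.6079  0.244 ]
tcp_rot [ 0.975   0.222  -0.0001 -0.0011]
contact_force [-0.111  -0.1597 -0.0758]
opening 1.0008154414289865
finger_force 0.0
[[ 0.901  0.433 -0.001]
 [ 0.433 -0.901  0.002]
 [ 0.    -0.002 -1.   ]]
```

View pics/scene0.png

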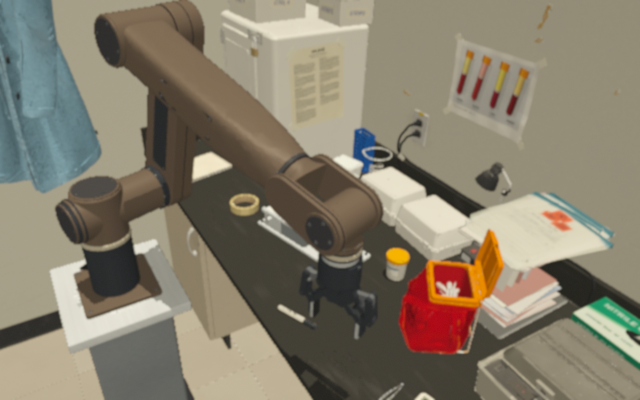

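View pics/top0.png

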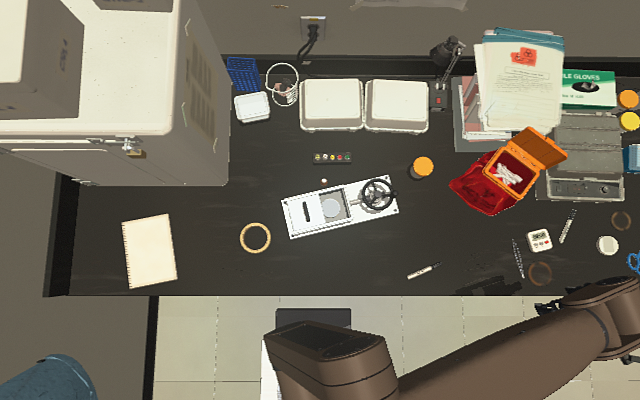

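The scene view shows the station mostly hidden behind the arm. In the top view, the pull is at about (306,211), the wheel at (377,195), the cup at (422,167) and the tape at (255,238). I'll enlarge that part.

Run:
```python
from h import *
c=cam('top'); im=c['image'][165:250,275:410]; cv2.imwrite('pics/crop1.png',cv2.resize(im[:,:,::-1],None,fx=5.5,fy=5.5,interpolation=cv2.INTER_CUBIC))
for n,u,v,z in [('pull',306,211,.091),('wheel',377,195,.078),('TL',281,205,.01),('BL',290,238,.01),('BR',400,213,.01),('TR',391,177,.01),('cup',422,167,.07),('tape',255,238,.02)]: print(n,onz(c,u,v,z))
```

```text
pull [0.53665866 0.02141427 0.091     ]
wheel [ 0.58860374 -0.19588941  0.078     ]
TL [0.56674756 0.10351007 0.01      ]
BL [0.46080176 0.07319114 0.01      ]
BR [ 0.54195273 -0.27989731  0.01      ]
TR [ 0.66046683 -0.25418374  0.01      ]
cup [ 0.67950267 -0.34032484  0.07      ]
tape [0.45989435 0.18277958 0.02      ]
```

View pics/crop1.png

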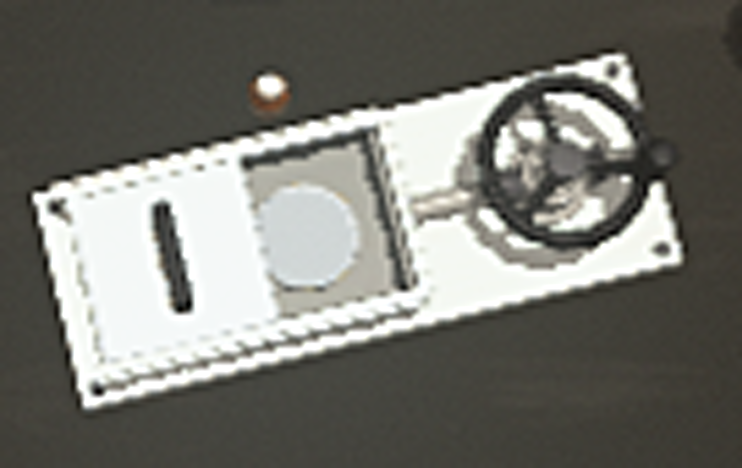

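The crop shows the pull at crop (171,257), which is image (306,212). The wheel centre is at image (378,194), the crank handle top at image (395,193), and the cover is open to the left. Station yaw is about +0.225 rad. I'll move towards it, turning on the way.

>>> send_rows --moves "0 0 0.02 0.41 -0.38 0 1;0 0 0.036 0.82 -0.77 0 1;0 0 0.036 0.82 -0.77 0 1;0 0 0.036 0.82 -0.77 0 1;0 0 0.036 0.82 -0.77 0 1"

```text
time: 0.78
eef_pos: [0.3742, -0.3962, 0.2451]
tcp_rot: [0.994, 0.112, -0.0, -0.0]
contact_force: [0.5, -0.3, 0.0]
opening: 0.999
finger_force: 0.0
```

>>> send_rows --moves "0 0 0 0.7 -0.93 0 1;0 0 0 0.7 -0.93 0 1;0 0 0 0.7 -0.93 0 1;0 0 0 0.7 -0.93 0 1;0 0 0 0.7 -0.93 0 1"

```text
time: 1.4
eef_pos: [0.4699, -0.1849, 0.2452]
tcp_rot: [0.994, 0.112, -0.0, 0.0]
contact_force: [0.1, -0.0, -0.7]
opening: 1.001
finger_force: 0.0
```

Run:
```python
from h import *
s=st(); c=cam('wrist'); save(c,'w1'); print(c['f'],c['cx'],c['cy'],np.array(c['extrinsics']).round(4).tolist())
np.savez('w1.npz',**{k:c[k] for k in ['f','cx','cy','extrinsics','image']})
```

```text
time 1.4
qpos [-0.5761 -0.0943  1.9873 -0.0001  1.2487  0.7693]
eef_pos [ 0.4699 -0.1849  0.2452]
tcp_rot [ 0.9937  0.1125 -0.      0.    ]
contact_force [ 0.1123 -0.0044 -0.6803]
opening 1.0007006489498091
finger_force 0.0
302.8529615831565 319.9662092905089 199.22486835372214 [[0.2245, 0.9385, 0.2622, 0.5364], [-0.9745, 0.2163, 0.06, -0.1708], [-0.0004, -0.269, 0.9631, 0.3736], [0.0, 0.0, 0.0, 1.0]]
```

View pics/w1.png

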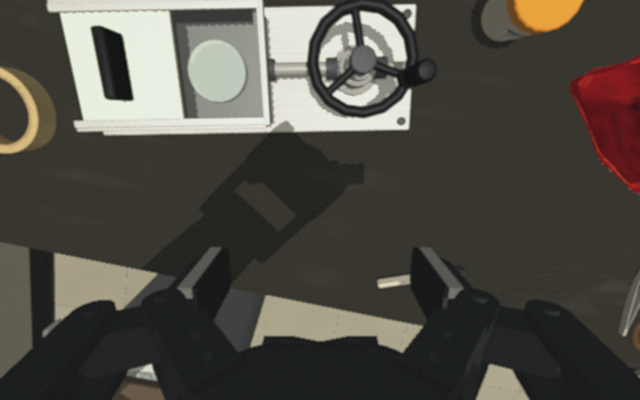

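Wrist view: the pull's black bar spans (93–132, 27–100), the hub is at (363,60) and the handle top is at (427,70). The tape is at far left and the cup at top right. I'll move above the pull and triangulate using the views.

>>> send_rows --moves "0 0 0 0.55 -0.93 0.3 1;0 0 0 0.55 -0.93 0.3 1;0 0 0 0.55 -0.93 0.3 1;0 0 0 0.55 -0.93 0.3 1;0 0 0 0.55 -0.93 0.3 1"

```text
time: 2.08
eef_pos: [0.5356, 0.0192, 0.184]
tcp_rot: [0.994, 0.111, -0.001, -0.0]
contact_force: [-0.1, 0.1, -0.2]
opening: 1.0
finger_force: 0.0
```

Run:
```python
from h import *
s=st(); c=cam('wrist'); t=cam('top'); save(c,'w2')
w1=dict(np.load('w1.npz'))
np.savez('w2.npz',**{k:c[k] for k in ['f','cx','cy','extrinsics','image']})
print('hub',tri(w1,(363,58),t,(377.7,194.1)))
print('handle',tri(w1,(429,69),t,(395.4,193.2)))
```

```text
time 2.075
qpos [-0.1533  0.0414  1.9716 -0.0005  1.1309  1.1947]
eef_pos [0.5356 0.0192 0.184 ]
tcp_rot [ 0.9938  0.1113 -0.0012 -0.0001]
contact_force [-0.1463  0.0935 -0.1853]
opening 0.9998202118330806
finger_force 0.0
hub (array([ 0.5896, -0.196 ,  0.0916]), [np.float64(0.000574655929946903), np.float64(0.0005746559299467679)])
handle (array([ 0.5832, -0.2387,  0.1436]), [np.float64(0.0006294513188066207), np.float64(0.000629451318806564)])
```

View pics/w2.png

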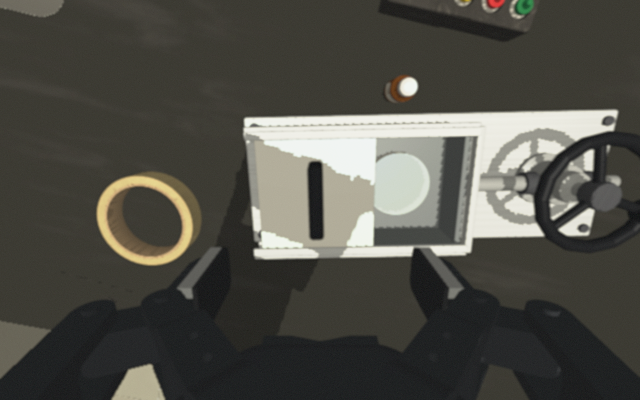

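In this view the pull spans (308–323, 161–240), the hub is at (602,193), the vial at (403,88) and the tape at (148,218).

Run:
```python
from h import *
s=st(); w=dict(np.load('w2.npz')); t=cam('top'); w1=dict(np.load('w1.npz'))
def cen(c,x0,x1,y0,y1):
    g=c['image'][y0:y1,x0:x1].max(2); m=(g<75).astype(np.uint8)
    n,l,S,C=cv2.connectedComponentsWithStats(m); i=1+np.argmax(S[1:,4]); print(S[i],C[i]); 
    r=cv2.minAreaRect(cv2.findContours((l==i).astype(np.uint8),0,1)[0][0]); print(r)
    return C[i]+[x0,y0]
a=cen(w,295,340,145,250); b=cen(t,298,316,198,226)
print(a,b,tri(w,a,t,b),onz(w,*a,.09),onz(t,*b,.091))
print('hub',tri(w,(602,193),t,(377.7,194.1)),onz(w,602,193,.086),onz(w1,363,58,.086),onz(t,377.7,194.1,.086))
# handle top on plane z .13
print('handle',onz(w1,429,69,.13),onz(t,395.4,193.2,.13))
for p in [(250,120),(617,111)]: print(onz(w,*p,.01))
m=R.from_quat(s['tcp_rot']).as_matrix(); print(m)
```

```text
time 2.175
qpos [-0.1562  0.0393  1.9714 -0.0009  1.1312  1.1946]
eef_pos [0.5358 0.0176 0.1852]
tcp_rot [ 0.9939  0.11   -0.0002  0.0004]
contact_force [-0.4175  0.4776  0.3403]
opening 1.0030495355900777
finger_force 0.0
[  13   17   15   77 1021] [20.3281 54.8492]
((20.286296844482422, 55.02039337158203), (76.25459289550781, 13.480213165283203), 88.36341857910156)
[  0   7  18  10 114] [ 7.9561 11.6316]
((8.253846168518066, 11.969230651855469), (17.612932205200195, 8.310327529907227), 7.125016689300537)
[315.3281 199.8492] [305.9561 209.6316] (array([0.5406, 0.0223, 0.0915]), [np.float64(0.0006984634802471278), np.float64(0.000698463480247137)]) [0.5401 0.0229 0.09  ] [0.5408 0.0216 0.091 ]
hub (array([ 0.5923, -0.1983,  0.0788]), [np.float64(0.0009929904507923937), np.float64(0.000992990450792519)]) [ 0.5935 -0.1915  0.086 ] [ 0.5912 -0.1966  0.086 ] [ 0.59   -0.1968  0.086 ]
handle [ 0.5866 -0.2425  0.13  ] [ 0.585  -0.2417  0.13  ]
[0.5818 0.0981 0.01  ]
[ 0.6681 -0.2431  0.01  ]
[[ 0.9758  0.2186 -0.0004]
 [ 0.2186 -0.9758 -0.0008]
 [-0.0006  0.0007 -1.    ]]
```

>>> send_rows --moves "0 0 0 0.02 -0.015 0.2 1;0 0 0 0.02 -0.015 0.4 1;0 0 0 0.02 -0.015 0.52 1;0 0 0 0.02 -0.015 0.52 1;0 0 0 0.02 -0.015 0.52 -1;0 0 0 0.02 -0.015 0.52 -1;0 0 0 0.02 -0.015 0.52 -1;0 0 0 0.02 -0.015 0.52 -1;0 0 0 0.02 -0.015 0.52 -1;0 0 0 0.02 -0.015 0.52 -1" --newtons 40

```text
time: 3.48
eef_pos: [0.5392, 0.0232, 0.0821]
tcp_rot: [0.994, 0.111, 0.0, 0.0]
contact_force: [-1.5, 0.6, 5.5]
opening: 0.13
finger_force: 40.2
```

>>> send_rows --moves "0 0 0 0 0.06 0 -1;0 0 0 0 0.12 0 -1;0 0 0 0 0.18 0 -1;0 0 0 0 0.24 0 -1;0 0 0 0 0.3 0 -1;0 0 0 0 0.35 0 -1;0 0 0 0 0.35 0 -1;0 0 0 0 0.35 0 -1"

```text
time: 4.47
eef_pos: [0.5565, -0.0469, 0.0821]
tcp_rot: [0.994, 0.11, 0.003, 0.001]
contact_force: [6.8, 0.2, 2.5]
opening: 0.131
finger_force: 40.6
```

>>> send_rows --moves "0 0 0 0 0.02 0 -1;0 0 0 0 0.035 0 -1;0 0 0 0 0.045 0 -1;0 0 0 0 0.055 0 -1;0 0 0 0 0.055 0 -1;0 0 0 0 0.055 0 -1"

```text
time: 5.22
eef_pos: [0.5583, -0.0544, 0.082]
tcp_rot: [0.994, 0.11, 0.002, -0.002]
contact_force: [5.2, 9.0, 4.7]
opening: 0.129
finger_force: 41.2
```

>>> send_rows --moves "0 0 0 0 0.01 0 -1;0 0 0 0 0.02 0 -1;0 0 0 0 0.03 0 -1;0 0 0 0 0.03 0 -1;0 0 0 0 0.03 0 -1"

```text
time: 5.85
eef_pos: [0.5583, -0.0548, 0.082]
tcp_rot: [0.994, 0.109, 0.001, -0.007]
contact_force: [3.3, 26.7, 11.1]
opening: 0.134
finger_force: 43.9
```

The cover is against its stop: 27 N of push and no further travel. Next I release, rise and go above the handle.

>>> send_rows --moves "0 0 0 0 0 0 1;0 0 0 0 0 0 1;0 0 0 0 0 0 1;0 0 0 0 0 0 1;0 0 0 0 0 -0.3 1;0 0 0 0 0 -0.6 1;0 0 0 -0.065 0.3 -0.6 1;0 0 0 -0.065 0.6 -0.6 1;0 0 0 -0.065 0.9 -0.6 1;0 0 0 -0.065 0.9 -0.6 1;0 0 0 -0.065 0.9 -0.6 1"

```text
time: 7.22
eef_pos: [0.5843, -0.2402, 0.2007]
tcp_rot: [0.994, 0.11, -0.001, -0.001]
contact_force: [-0.1, -0.4, -0.5]
opening: 1.0
finger_force: 0.0
```

Run:
```python
from h import *
s=st(); c=cam('wrist'); t=cam('top'); save(c,'w3'); save(t,'t3')
np.savez('w3.npz',**{k:c[k] for k in ['f','cx','cy','extrinsics','image']})
```

```text
time 7.225
qpos [-0.5507  0.2318  1.7267  0.0004  1.1848  0.7996]
eef_pos [ 0.5843 -0.2402  0.2007]
tcp_rot [ 0.9939  0.11   -0.0005 -0.0006]
contact_force [-0.0776 -0.3786 -0.5342]
opening 1.0001456749825812
finger_force 0.0
```

View pics/w3.png

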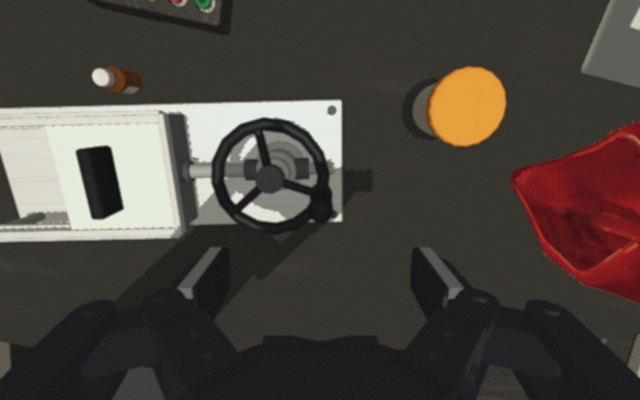

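The cover is now over the chamber, with the pull at (100,182). The hub is at (270,178) and the handle runs from about (318,195) at its base to its top near (321,207). The cup is at (467,107).

Run:
```python
from h import *
c=dict(np.load('w3.npz'))
im=c['image'][185:228,300:345]; print(im.max(2)[::3,::3])
print(onz(c,321,207,.13),onz(c,270,178,.086),onz(c,321,207,.11))
```

```text
[[ 30  60  96 124 115  48  24  25  25  43 127 132 135 132  70]
 [ 31  31  25  31  33  29  27  27  28  25  89 134 133 134  72]
 [ 35  23  30  27  28  24  19  22  16  23  39 129 134 135  72]
 [129 105  70  36  23  24  24  24  22  22  27 120 133 132  72]
 [134 134 133  98  18  25  27  21  17  24  30 123 131 131  74]
 [136 135 138 110  19  20  22  25  22  16  32 131 138 135  75]
 [134 133 133  73  28  23  28  24  26  25  25 117 132 130  71]
 [133 133 106  24  24  29  31  31  33  28  23 109 131 132  76]
 [133 104  35  23  25  28  28  27  30  26  23  85 126 131  79]
 [ 78  25  23  20  29  26  28  27  27  28  25  42  78 141  95]
 [ 21  27  32  26  20  29  27  29  28  24  25  45  86 214 118]
 [ 32  26  26  30  42  29  28  25  29  29  78 112 203 227 120]
 [ 27  26  23  86 104  45  21  24  24  56 107 143 165 153  78]
 [ 25  29  35  39  34  36  34  33  46  53  55  54  51  54  54]
 [ 33  35  37  37  37  36  38  46  56  57  54  55  52  54  54]]
[ 0.59129415 -0.24040362  0.13      ] [ 0.59309394 -0.1973246   0.086     ] [ 0.58529058 -0.24179183  0.11      ]
```

>>> send_rows --moves "0 0 0 0.014 0.005 0.2 1;0 0 0 0.014 0.005 0.4 1;0 0 0 0.014 0.005 0.48 1;0 0 0 0.014 0.005 0.48 1;0 0 0 0.014 0.005 0.48 -1;0 0 0 0.014 0.005 0.48 -1;0 0 0 0.014 0.005 0.48 -1;0 0 0 0.014 0.005 0.48 -1;0 0 0 0.014 0.005 0.48 -1;0 0 0 0.014 0.005 0.48 -1"

```text
time: 8.57
eef_pos: [0.588, -0.2402, 0.1062]
tcp_rot: [0.994, 0.111, 0.0, -0.0]
contact_force: [-0.4, 3.2, 4.8]
opening: 0.194
finger_force: 39.6
```

Gripped on the 18 mm handle. I'll compute the circle moves in tool axes.

```bash
cat > circ.py <<'E'
import sys,numpy as np
f0,d,n=map(float,sys.argv[1:4]); k=np.arange(1,int(n)+1)
p=.225*np.c_[np.cos(f0+d*k)-np.cos(f0),np.sin(f0+d*k)-np.sin(f0)]
print(';'.join('0 0 0 %.3f %.3f 0 -1'%(a,b) for a,b in p))
E
python3 circ.py 1.873 .2 6; for i in 0 1 2 3 4 5 6 7 8 9; do echo $i; python3 circ.py $(python3 -c "print(3.073+.4*$i)") .2 2; done
```

```text
0 0 0 -0.041 -0.018 0 -1;0 0 0 -0.078 -0.043 0 -1;0 0 0 -0.110 -0.075 0 -1;0 0 0 -0.134 -0.113 0 -1;0 0 0 -0.150 -0.155 0 -1;0 0 0 -0.158 -0.199 0 -1
0
0 0 0 0.001 -0.045 0 -1;0 0 0 0.012 -0.089 0 -1
1
0 0 0 0.019 -0.041 0 -1;0 0 0 0.045 -0.077 0 -1
2
0 0 0 0.033 -0.030 0 -1;0 0 0 0.072 -0.053 0 -1
3
0 0 0 0.042 -0.015 0 -1;0 0 0 0.087 -0.021 0 -1
4
0 0 0 0.045 0.003 0 -1;0 0 0 0.088 0.014 0 -1
5
0 0 0 0.040 0.020 0 -1;0 0 0 0.076 0.048 0 -1
6
0 0 0 0.029 0.034 0 -1;0 0 0 0.051 0.073 0 -1
7
0 0 0 0.014 0.043 0 -1;0 0 0 0.019 0.087 0 -1
8
0 0 0 -0.004 0.045 0 -1;0 0 0 -0.017 0.088 0 -1
9
0 0 0 -0.021 0.040 0 -1;0 0 0 -0.050 0.074 0 -1
```

>>> send_rows --moves "0 0 0 -0.041 -0.018 0 -1;0 0 0 -0.078 -0.043 0 -1;0 0 0 -0.11 -0.075 0 -1;0 0 0 -0.134 -0.113 0 -1;0 0 0 -0.15 -0.155 0 -1;0 0 0 -0.158 -0.199 0 -1;0 0 0 -0.158 -0.199 0 -1"

```text
time: 9.45
eef_pos: [0.5492, -0.2089, 0.1063]
tcp_rot: [0.994, 0.111, 0.002, 0.001]
contact_force: [5.8, 3.0, 2.4]
opening: 0.198
finger_force: 39.5
```

>>> send_rows --moves "0 0 0 0.001 -0.045 0 -1;0 0 0 0.012 -0.089 0 -1;0 0 0 0.012 -0.089 0 -1"

```text
time: 9.82
eef_pos: [0.5473, -0.1911, 0.1062]
tcp_rot: [0.994, 0.111, 0.001, 0.001]
contact_force: [3.0, -0.1, 4.0]
opening: 0.196
finger_force: 39.7
```

>>> send_rows --moves "0 0 0 0.019 -0.041 0 -1;0 0 0 0.045 -0.077 0 -1;0 0 0 0.045 -0.077 0 -1"

```text
time: 10.2
eef_pos: [0.5526, -0.174, 0.1062]
tcp_rot: [0.994, 0.111, 0.0, 0.001]
contact_force: [2.6, -1.0, 5.9]
opening: 0.193
finger_force: 39.9
```

>>> send_rows --moves "0 0 0 0.033 -0.03 0 -1;0 0 0 0.072 -0.053 0 -1;0 0 0 0.072 -0.053 0 -1"

```text
time: 10.58
eef_pos: [0.5638, -0.1604, 0.1062]
tcp_rot: [0.994, 0.111, -0.0, 0.0]
contact_force: [0.9, -1.0, 6.9]
opening: 0.201
finger_force: 40.0
```

>>> send_rows --moves "0 0 0 0.042 -0.015 0 -1;0 0 0 0.087 -0.021 0 -1;0 0 0 0.087 -0.021 0 -1"

```text
time: 10.95
eef_pos: [0.5796, -0.1521, 0.1062]
tcp_rot: [0.994, 0.111, -0.001, -0.0]
contact_force: [-0.1, 0.2, 8.1]
opening: 0.201
finger_force: 40.2
```

Run:
```python
from h import *
P=np.array([[.588,-.2402],[.5492,-.2089],[.5473,-.1911],[.5526,-.174],[.5638,-.1604],list(st()['eef_pos'][:2])])
A=np.c_[2*P,np.ones(6)]; x=np.linalg.lstsq(A,(P**2).sum(1),rcond=None)[0]; print(x[:2],np.sqrt(x[2]+x[0]**2+x[1]**2))
```

```text
time 10.95
qpos [-0.4257  0.2734  1.8654 -0.0006  1.0044  0.9234]
eef_pos [ 0.5796 -0.1521  0.1062]
tcp_rot [ 0.9938  0.1108 -0.0008 -0.0002]
contact_force [-0.1491  0.2488  8.1169]
opening 0.20145832511775522
finger_force 40.16681317487382
[ 0.5921 -0.1954] 0.04501047487430323
```

>>> send_rows --moves "0 0 0 0.045 0.003 0 -1;0 0 0 0.088 0.014 0 -1;0 0 0 0.088 0.014 0 -1"

```text
time: 11.32
eef_pos: [0.5975, -0.1506, 0.1062]
tcp_rot: [0.994, 0.111, -0.001, -0.001]
contact_force: [0.5, 2.1, 9.0]
opening: 0.192
finger_force: 40.2
```

>>> send_rows --moves "0 0 0 0.04 0.02 0 -1;0 0 0 0.076 0.048 0 -1;0 0 0 0.076 0.048 0 -1"

```text
time: 11.7
eef_pos: [0.6147, -0.1564, 0.1062]
tcp_rot: [0.994, 0.111, -0.0, -0.001]
contact_force: [1.6, 2.2, 7.5]
opening: 0.196
finger_force: 40.2
```

>>> send_rows --moves "0 0 0 0.029 0.034 0 -1;0 0 0 0.051 0.073 0 -1;0 0 0 0.051 0.073 0 -1"

```text
time: 12.08
eef_pos: [0.6282, -0.1685, 0.1063]
tcp_rot: [0.994, 0.11, 0.0, -0.001]
contact_force: [2.8, 1.6, 6.9]
opening: 0.197
finger_force: 40.1
```

>>> send_rows --moves "0 0 0 0.014 0.043 0 -1;0 0 0 0.019 0.087 0 -1;0 0 0 0.019 0.087 0 -1"

```text
time: 12.45
eef_pos: [0.6359, -0.1845, 0.1062]
tcp_rot: [0.994, 0.11, 0.001, -0.001]
contact_force: [3.1, 2.3, 6.5]
opening: 0.197
finger_force: 40.1
```

>>> send_rows --moves "0 0 0 -0.004 0.045 0 -1;0 0 0 -0.017 0.088 0 -1;0 0 0 -0.017 0.088 0 -1"

```text
time: 12.82
eef_pos: [0.6359, -0.1862, 0.1061]
tcp_rot: [0.994, 0.109, -0.001, -0.017]
contact_force: [2.1, 42.7, 17.6]
opening: 0.195
finger_force: 42.8
```

The stop is reached at handle world angle about 0.207 rad, with 43 N opposing. Now I compute the back-off of two turns plus the 0.375 rad of command overrun.

```bash
python3 circ.py 6.673 -.3 12;python3 circ.py 3.073 -.3 12;python3 circ.py -.527 -.3 12;python3 circ.py -4.127 -.2675 8
```

```text
0 0 0 0.016 -0.065 0 -1;0 0 0 0.012 -0.132 0 -1;0 0 0 -0.012 -0.195 0 -1;0 0 0 -0.053 -0.248 0 -1;0 0 0 -0.108 -0.287 0 -1;0 0 0 -0.172 -0.308 0 -1;0 0 0 -0.239 -0.308 0 -1;0 0 0 -0.304 -0.289 0 -1;0 0 0 -0.360 -0.252 0 -1;0 0 0 -0.402 -0.200 0 -1;0 0 0 -0.427 -0.137 0 -1;0 0 0 -0.433 -0.070 0 -1
0 0 0 0.015 0.066 0 -1;0 0 0 0.048 0.124 0 -1;0 0 0 0.097 0.170 0 -1;0 0 0 0.158 0.199 0 -1;0 0 0 0.224 0.210 0 -1;0 0 0 0.290 0.200 0 -1;0 0 0 0.351 0.171 0 -1;0 0 0 0.400 0.125 0 -1;0 0 0 0.434 0.067 0 -1;0 0 0 0.449 0.001 0 -1;0 0 0 0.444 -0.066 0 -1;0 0 0 0.419 -0.129 0 -1
0 0 0 -0.042 -0.052 0 -1;0 0 0 -0.098 -0.090 0 -1;0 0 0 -0.162 -0.110 0 -1;0 0 0 -0.229 -0.109 0 -1;0 0 0 -0.294 -0.089 0 -1;0 0 0 -0.349 -0.051 0 -1;0 0 0 -0.390 0.002 0 -1;0 0 0 -0.414 0.065 0 -1;0 0 0 -0.419 0.132 0 -1;0 0 0 -0.403 0.198 0 -1;0 0 0 -0.369 0.256 0 -1;0 0 0 -0.319 0.301 0 -1
0 0 0 0.054 0.026 0 -1;0 0 0 0.113 0.037 0 -1;0 0 0 0.173 0.032 0 -1;0 0 0 0.229 0.012 0 -1;0 0 0 0.278 -0.023 0 -1;0 0 0 0.316 -0.070 0 -1;0 0 0 0.340 -0.125 0 -1;0 0 0 0.349 -0.184 0 -1
```

>>> send_rows --moves "0 0 0 0.016 -0.065 0 -1;0 0 0 0.012 -0.132 0 -1;0 0 0 0.012 -0.132 0 -1"

```text
time: 13.2
eef_pos: [0.6323, -0.1749, 0.1062]
tcp_rot: [0.994, 0.111, -0.0, -0.001]
contact_force: [2.2, 3.5, 7.4]
opening: 0.199
finger_force: 41.0
```

```bash
python3 circ.py 6.073 -.3 10
```

```text
0 0 0 -0.024 -0.063 0 -1;0 0 0 -0.065 -0.116 0 -1;0 0 0 -0.120 -0.155 0 -1;0 0 0 -0.184 -0.175 0 -1;0 0 0 -0.251 -0.176 0 -1;0 0 0 -0.316 -0.157 0 -1;0 0 0 -0.372 -0.119 0 -1;0 0 0 -0.414 -0.067 0 -1;0 0 0 -0.439 -0.005 0 -1;0 0 0 -0.445 0.062 0 -1
```

>>> send_rows --moves "0 0 0 -0.024 -0.063 0 -1;0 0 0 -0.065 -0.116 0 -1;0 0 0 -0.12 -0.155 0 -1;0 0 0 -0.184 -0.175 0 -1;0 0 0 -0.251 -0.176 0 -1;0 0 0 -0.316 -0.157 0 -1;0 0 0 -0.372 -0.119 0 -1;0 0 0 -0.414 -0.067 0 -1;0 0 0 -0.439 -0.005 0 -1;0 0 0 -0.445 0.062 0 -1"

```text
time: 14.45
eef_pos: [0.5488, -0.2079, 0.1062]
tcp_rot: [0.994, 0.11, 0.001, -0.001]
contact_force: [6.5, 6.1, 6.9]
opening: 0.198
finger_force: 40.9
```

>>> send_rows --moves "0 0 0 0.015 0.066 0 -1;0 0 0 0.048 0.124 0 -1;0 0 0 0.097 0.17 0 -1;0 0 0 0.158 0.199 0 -1;0 0 0 0.224 0.21 0 -1;0 0 0 0.29 0.2 0 -1;0 0 0 0.351 0.171 0 -1;0 0 0 0.4 0.125 0 -1;0 0 0 0.434 0.067 0 -1;0 0 0 0.449 0.001 0 -1;0 0 0 0.444 -0.066 0 -1;0 0 0 0.419 -0.129 0 -1"

```text
time: 15.95
eef_pos: [0.6254, -0.165, 0.1063]
tcp_rot: [0.994, 0.11, 0.002, 0.0]
contact_force: [2.8, -0.4, 5.3]
opening: 0.199
finger_force: 40.8
```

>>> send_rows --moves "0 0 0 -0.042 -0.052 0 -1;0 0 0 -0.098 -0.09 0 -1;0 0 0 -0.162 -0.11 0 -1;0 0 0 -0.229 -0.109 0 -1;0 0 0 -0.294 -0.089 0 -1;0 0 0 -0.349 -0.051 0 -1;0 0 0 -0.39 0.002 0 -1;0 0 0 -0.414 0.065 0 -1;0 0 0 -0.419 0.132 0 -1;0 0 0 -0.403 0.198 0 -1;0 0 0 -0.369 0.256 0 -1;0 0 0 -0.319 0.301 0 -1"

```text
time: 17.45
eef_pos: [0.5746, -0.2369, 0.1061]
tcp_rot: [0.994, 0.11, -0.002, -0.002]
contact_force: [-0.6, 4.9, 10.7]
opening: 0.198
finger_force: 41.3
```

>>> send_rows --moves "0 0 0 0.054 0.026 0 -1;0 0 0 0.113 0.037 0 -1;0 0 0 0.173 0.032 0 -1;0 0 0 0.229 0.012 0 -1;0 0 0 0.278 -0.023 0 -1;0 0 0 0.316 -0.07 0 -1;0 0 0 0.34 -0.125 0 -1;0 0 0 0.349 -0.184 0 -1;0 0 0 0.349 -0.184 0 -1;0 0 0 0.349 -0.184 0 -1;0 0 0 0.349 -0.184 0 -1"

```text
time: 18.82
eef_pos: [0.6361, -0.1859, 0.1063]
tcp_rot: [0.994, 0.11, 0.001, -0.001]
contact_force: [4.5, 3.0, 6.8]
opening: 0.197
finger_force: 40.8
```

Run:
```python
from h import *
s=st(); p=s['eef_pos']; print(np.arctan2(p[1]+.1954,p[0]-.5921))
c=cam('wrist'); save(c,'w4')
```

```text
time 18.825
qpos [-0.438   0.3966  1.7045  0.0026  1.039   0.9106]
eef_pos [ 0.6361 -0.1859  0.1063]
tcp_rot [ 0.9939  0.1102  0.0012 -0.0005]
contact_force [4.5123 2.9795 6.7742]
opening 0.1968126968589398
finger_force 40.83574272678106
0.21176413753581877
```

View pics/w4.png

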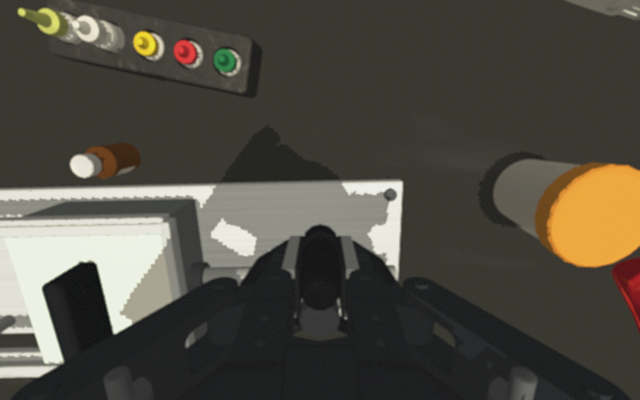

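The handle is held between the pads at (320,265), the cover is still against the chamber's end, and the vial and cup are standing. Handle angle is 0.212 rad, against 0.207 at the stop, so it is two turns open.

```bash
python3 -c "
from plant import ctrl
print(ctrl.sign_off())"
```

```text
the job is handed in; nothing more can be done
None
```

The job is handed in: the cover is shut, and the valve was screwed to its stop and backed off two turns (within about 0.01 rad by my measurement). The gripper still holds the crank handle, with the vial and cup standing in the last picture; the sign-off returned no verdict.

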